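# Turn the soap carousel to the marker and set its brake

## Task

On the soap display carousel, gently push one of the upright wooden spokes with a fingertip until the dish with the round soap stands right in front of the wooden marker's point, and let it come to rest there; only then gently push the brake lever all the way over against its stop. Do not touch or lift the soaps, do not pinch or force the carousel or the lever, keep the soaps in their dishes and leave everything else on the table where it is.

Things in the scene. Friction and masses are not known exactly. Their poses are not given: they have to be found in the camera images.
- hub (a point): Top centre of the carousel's wooden hub, on the upright turning axis, 96 mm above the table. The hub is a post of 24 mm radius. The carousel is a wooden disc, radius 165 mm, top face 42 mm above the table, that turns freely either way without end and stays where it is left (about 1 N at a spoke's outer half moves it). It carries three upright wooden spokes and, midway between them, three dark wooden dishes.
- spoke_a (a point): Point on the middle of the top edge of one spoke, 120 mm out from the turning axis, 85 mm above the table. Each spoke is an upright wooden board 14 mm thick that runs radially from the hub to 155 mm out, from the disc's top face (42 mm) up to 85 mm above the table. The three spokes stand 120 degrees apart; the round soap's dish lies midway between spokes a and c. Any spoke may be pushed.
- spoke_b (a point): The same point on the second spoke, 120 degrees counter-clockwise (from above) of spoke a.
- spoke_c (a point): The same point on the third spoke, 240 degrees counter-clockwise of spoke a.
- marker_tip (a point): Pointed end of the wooden marker's tongue, 62 mm above the table, 180 mm from the carousel's axis, pointing level straight at that axis. The marker is a fixed wooden post 72 mm high on a flat foot, just beyond the edge of the disc.
- marker_aim (a point): Where the centre of the round soap's dish must come: on the line from the marker's tip to the carousel's axis, 115 mm from the axis, at the height of a dish's inner floor (46 mm).
- brake_pivot (a point): Centre of the brake lever's upright pivot, 48 mm above the table, beside the disc on the robot's left, 225 mm from the carousel's axis. The lever is a flat aluminium bar 16 mm wide, its underside 36 mm and its top 48 mm above the table, reaching 110 mm from the pivot, with a short rubber-shod arm on the disc's side.
- brake_peg (a point): Top centre of the upright black peg on the lever, 92 mm from the pivot; the peg has 9 mm radius and stands from 48 to 82 mm above the table. It is the handiest place to push. It starts away from the disc and is pushed towards it, counter-clockwise about the pivot seen from above.
- brake (a joint): Angle of the brake lever, rad: 0 fully open, 1.13 fully home against its stop; grows counter-clockwise seen from above. Starts between 0 and 0.35. It moves with about 1 N at the peg and stays where it is left.
- dish_round (a point): Centre of the inner floor of the dark wooden dish that holds the round soap, 46 mm above the table, 115 mm from the carousel's axis; the dish is 86 mm across outside, its rim 52 mm above the table.
- dish_oblong (a point): Centre of the inner floor of the dark wooden dish that holds the oblong soap, 46 mm above the table, 115 mm from the carousel's axis; the dish is 86 mm across outside, its rim 52 mm above the table.
- dish_square (a point): Centre of the inner floor of the dark wooden dish that holds the square soap, 46 mm above the table, 115 mm from the carousel's axis; the dish is 86 mm across outside, its rim 52 mm above the table.
- lotion: Amber bottle, 60 mm across, 160 mm high; origin at the middle of its underside. Bystander: leave it.
- gift_box: Brown gift box tied with white string, 90 x 60 x 45 mm; origin at the middle of its underside. Bystander: leave it.
- ribbon_spool: Wooden spool, 56 mm across, 40 mm high; origin at the middle of its underside. Bystander: leave it.
- tin: Plain metal tin, 60 mm across, 50 mm high; origin at the middle of its underside. Bystander: leave it.
- bead_jar: Glass jar with a metal lid, 64 mm across, 80 mm high; origin at the middle of its underside. Bystander: leave it.
- brush: Hand brush lying flat, about 200 mm long; origin at the middle of its underside. Bystander: leave it.
- soap_brick: Paper-wrapped soap, 85 x 55 x 30 mm; origin at the middle of its underside. Bystander: leave it.
- soap_round: The round soap: a round puck, 62 mm across and 26 mm high, cream-coloured, lying loose in its dish; origin at the middle of its underside, 46 mm above the table.
- soap_oblong: The oblong soap: an oblong bar 60 x 36 x 26 mm, cream-coloured, lying loose in its dish; origin at the middle of its underside, 46 mm above the table.
- soap_square: The square soap: a square block 44 x 44 x 28 mm, cream-coloured, lying loose in its dish; origin at the middle of its underside, 46 mm above the table.
- carousel: The turning carousel (disc, hub, spokes and dishes); origin on the turning axis at table height, its x axis points from the axis towards the round soap's dish.
- brake_base: The fixed steel block that carries the brake lever and its stop, an upright steel pin 52 mm high on the disc's side of the lever; origin on the carousel's axis at table height, its x axis points towards the lever's pivot.
Mind the look-alikes: they are no part of the job. Leave any red look-alike of the part that bears marker_tip alone. What is shaped like the soap_round but pink is not meant.

How it is judged:
By the outcome, as a careful person would: the job done as asked, in the order asked, and still so for the second after the job is handed in, with the robot touching nothing.
It also fails if it takes over 67 s, if anything falls off the work surface, if the arm or the gripper's body presses on something with over 40 N, if the wrist force passes 120 N, or if a joint passes its speed limit or range.

## Robot

A 6-joint arm with a two-finger parallel gripper is mounted at the origin on the work surface. World frame = base frame: x ahead of the robot, y to its left, z up, the work surface at z = 0. Lengths are in m, angles in rad, forces in N, time in s.
With the tool pointing down it reaches from about 0.35 to 0.775 m from the base axis. Payload 7.3 kg.
Tool frame: the origin (TCP) lies at the very end of the fingers, on their centre line; the grasp point (between the pads) lies 19 mm behind it; z points along the fingers, x is the direction in which the jaws open and shut, and the axes are right-handed (so a half turn about z gives the same grasp; the last joint's range is limited). The gripper opens to 92 mm and grips with 3 to 60 N. Pads are 19 mm wide; open, the fingers measure 130 mm over their backs; the gripper's body (75 mm by 190 mm) begins 47 mm behind the grasp point.
Start: joints at [1.153, 0.342, 1.524, -0, 1.275, -0.146], TCP at [0.141, 0.506, 0.227] pointing down, gripper open.
Joint ranges: [-2.53, 2.53], [-0.77, 2.02], [0.04, 2.7], [-1, 4.14], [0.28, 2.66], [-3.11, 3.11]. Speed limits (rad/s): [2.57, 2.57, 3.14, 3.14, 3.14, 3.14].

## Interface

Orientations are given as [roll, pitch, yaw] about the fixed x, y, z axes, in that order (R = Rz(yaw) Ry(pitch) Rx(roll)).
In Python, from cell import robot, read_camera, nets gives the robot as it stands. The module is installed in compiled form; this text tells all that it offers.
- The arm moves only by the tool carry_out, never from a script. Its arguments are lists of equal length, an entry for each row: "translation": the shift along the tool's x, y, z in m, a list of three; "turn": the turn, a rotation vector about the tool's x, y, z in rad, a list of three; "gripper": the gripper's target within -1 to 1 (shut at 1, half-way at 0, fully open at -1). A call has 1 to 10 rows; each row shifts and turns the commanded pose from where the row before left it, along the tool's axes as they then stand; what a row does not reach is not made up. A row lasts 1/10 s, in which the tool goes at most 50 mm and 8.59 degrees, less where a joint would pass 70% of its speed; a pose out of reach is approached as far as the arm can. A call with a gripper value outside its range is refused whole. The fingers move at their own pace and stop on an object; "squeeze" is the grip in N (left out, the last holds). Time passes only in rows, so rows that do not move let the fingers close. It gives the time, the measured TCP pose, the force and the opening at its end, in the units of the state.
- robot.observe(): the state, without advancing time (a new reading comes with each control period).
- read_camera(name): name is "scene" or "top"; returns a dict with "img" (480x640x3 uint8, red, green, blue), "fx", "fy", "cx", "cy" (pixels), "world_from_camera" (4x4, takes a point from camera to world coordinates). Camera axes: x right, y down, z forward; pixel columns grow to the right and rows downward; lengths in m; the calibration is good to about 2 mm. A picture is of the moment at which its call begins. There is no depth.
- robot.hand_in(): hands the job in, once; it reports no verdict.
Trained networks look in a picture, given as the dict that the camera call returned (one of the last four; its "shot" number tells which), for a name from the list of things; names that differ only in an ending like _2 or _b are one class to them, and where a whole thing is asked for, a point or a joint stands for the part that bears it (a point fixed in the world has none). Each returns a list of dicts, best first, with "score" (0 to 1); they miss things now and then, are a little off and sometimes report something else, mostly with a low value. They report only what shows in the picture. A call takes as long as a camera call. They do not tell look-alikes from the thing itself.
- nets.regions_of(picture, name): "region" (480x640 bool, what is visible of it) and "pixel" ([column, row] in pixels, amid what is visible of it).
- nets.tip_of(picture, name): "pixel" ([column, row] in pixels: a listed point, or the origin of a listed thing).
The state is a dict: "time": time; "qpos": joint angles; "qvel": joint speeds; "joint_efforts": joint torques, N m; "tool_pos": TCP position; "tool_rot": TCP orientation; "contact_force": force on the tool from outside, world axes, zero at the start; "torque": the same for the moment, N m; "opening": finger opening in m.
Only numpy, scipy, OpenCV 4.12 (cv2) and the standard library are available. Lean on these libraries where they do the work, as an engineer would, in place of code of your own. Each camera call takes 0.05 s, during which the arm holds its last target. There are 200 camera calls.

## Working session

There is one attempt and no reset: what is moved stays moved. The work goes in short steps, Python scripts to look and compute and a tool call to move; the robot and the scene stay as the last step left them, time stands still between calls to the robot, and variables do not carry over. Pictures are saved under pics/ and viewed, about 8 in all and at most 12, crops included, and the job is handed in when it is done.

Besides the shell and the picture viewer there is one more tool, called by a JSON object that holds its "fn" and its "kwargs". carry_out: Moves the arm, as the interface text tells. Its arguments: {"type":"object","properties":{"translation":{"type":"array","items":{"type":"array","items":{"type":"number"}}},"turn":{"type":"array","items":{"type":"array","items":{"type":"number"}}},"gripper":{"type":"array","items":{"type":"number"}},"squeeze":{"type":"number"}},"required":["translation","turn","gripper"]}

```bash
mkdir -p pics
cat > h.py <<'E'
import numpy as np, cv2
from cell import robot, read_camera, nets
def ray(p,px,z):
    T=np.array(p["world_from_camera"]); d=T[:3,:3]@np.array([(px[0]-p["cx"])/p["fx"],(px[1]-p["cy"])/p["fy"],1.])
    o=T[:3,3]; return o+d*(z-o[2])/d[2]
def proj(p,X):
    T=np.linalg.inv(np.array(p["world_from_camera"])); c=T[:3,:3]@np.array(X)+T[:3,3]
    return np.array([p["fx"]*c[0]/c[2]+p["cx"],p["fy"]*c[1]/c[2]+p["cy"]])
def save(p,n): cv2.imwrite("pics/"+n,cv2.cvtColor(p["img"],cv2.COLOR_RGB2BGR))
Z=dict(hub=.096,spoke_a=.085,marker_tip=.062,brake_pivot=.048,brake_peg=.082,dish_round=.046,dish_oblong=.046,dish_square=.046,soap_round=.046)
E
python3 - <<'E'
from h import *
np.set_printoptions(precision=4,suppress=True)
s=robot.observe()
for k in s: print(k,s[k])
for c in ("top","scene"):
    p=read_camera(c); save(p,c+"0.png")
    print(c,np.array(p["world_from_camera"])[:3,3])
    for n,z in Z.items():
        for d in nets.tip_of(p,n)[:4]: print(n,round(d["score"],2),np.round(d["pixel"],1),ray(p,d["pixel"],z)[:2])
E
```

```text
time 0.0
qpos [ 1.153   0.3427  1.525   0.      1.2754 -0.146 ]
qvel [-0.0003 -0.0002  0.0007 -0.0002  0.0005  0.0008]
joint_efforts [ -0.0003 -43.1246 -24.422    0.0717   0.0561  -0.0001]
tool_pos [0.1407 0.5053 0.226 ]
tool_rot [-3.1414  0.0015  1.299 ]
contact_force [ 0.0408 -0.0136  0.177 ]
torque [-0.0085 -0.0456 -0.0091]
opening 0.0921110947904014
top [ 0.5204 -0.0562  1.3722]
hub 0.61 [306.2 240.5] [ 0.573  -0.0102]
spoke_a 0.97 [249.8 237.4] [0.5772 0.1142]
spoke_a 0.91 [331.3 287.1] [ 0.4728 -0.0674]
spoke_a 0.72 [331.3 193.5] [ 0.6785 -0.0624]
spoke_a 0.27 [278.2 287. ] [0.4702 0.0487]
marker_tip 0.74 [294.1 162.3] [0.7498 0.0229]
marker_tip 0.56 [448.7 160.8] [ 0.7619 -0.325 ]
marker_tip 0.22 [422.9 276.1] [ 0.5014 -0.2711]
brake_pivot 0.64 [205.6 235. ] [0.5818 0.2191]
brake_peg 0.56 [165.6 257.7] [0.5281 0.2982]
dish_round 0.73 [353.3 240.9] [ 0.5768 -0.115 ]
dish_round 0.46 [166.2 257.3] [0.5293 0.3067]
dish_round 0.37 [278.6 195.5] [0.6758 0.057 ]
dish_round 0.25 [276.5 197.4] [0.6713 0.0616]
dish_oblong 0.84 [281.1 200.7] [0.6641 0.051 ]
soap_round 0.76 [450.9 215.2] 
[... 262 characters left out ...]
.0044]
spoke_a 0.93 [357.3 196.2] [0.5599 0.1246]
spoke_a 0.89 [289.9 217.8] [ 0.4628 -0.0642]
spoke_a 0.82 [345.9 257.5] [ 0.6681 -0.0547]
marker_tip 0.68 [303.9 350.7] [ 0.758  -0.3274]
marker_tip 0.67 [302.7 257.6] [ 0.5701 -0.1269]
marker_tip 0.56 [384.5 265.5] [0.7585 0.0088]
brake_pivot 0.65 [381.6 190.9] [0.5885 0.2099]
brake_peg 0.63 [386.2 157. ] [0.5318 0.2979]
dish_oblong 0.66 [369.3 240.9] [0.6714 0.0496]
dish_oblong 0.53 [327.3 224.7] [0.544 0.009]
dish_square 0.83 [317.5 204. ] [0.4738 0.044 ]
soap_round 0.84 [268.7 334.3] [ 0.6533 -0.3527]
soap_round 0.58 [308.  257.4] [ 0.5751 -0.1102]
soap_round 0.41 [380.9 184.6] [0.5715 0.2279]
soap_round 0.37 [357.9 198. ] [0.5506 0.1424]
```

Run:
```python
import cv2
a=cv2.imread("pics/top0.png");cv2.imwrite("pics/top0c.png",cv2.resize(a[110:350,120:480],(800,533),interpolation=cv2.INTER_CUBIC))
```

```text
(no output)
```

View pics/top0c.png

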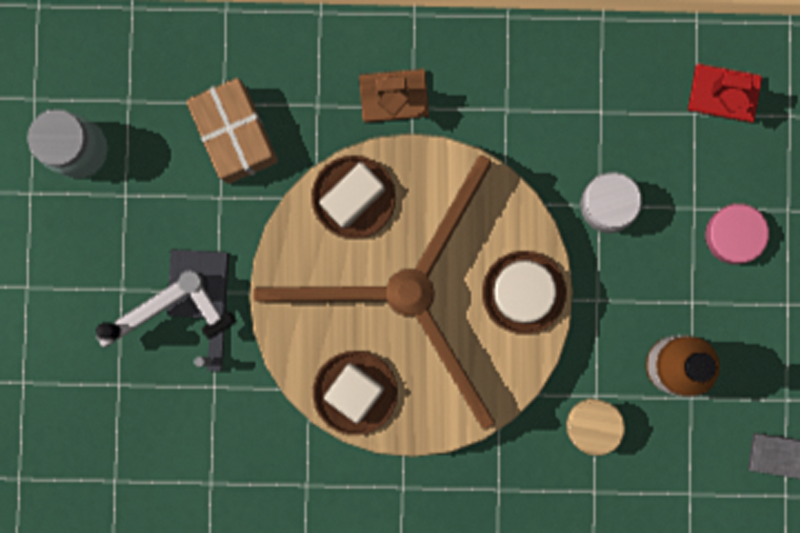

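View pics/scene0.png

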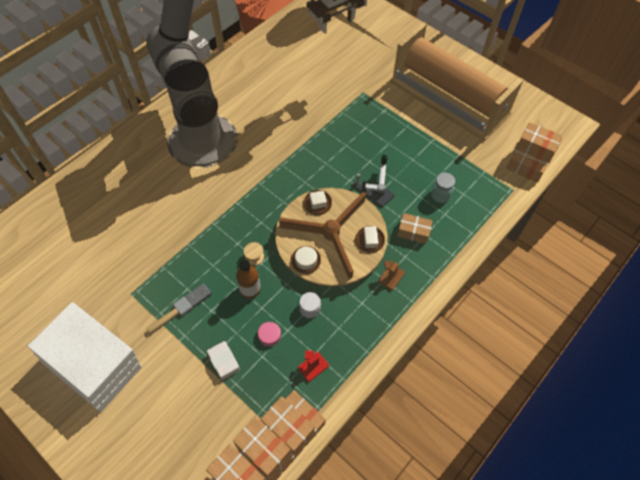

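Run:
```python
from h import *
a=cv2.imread("pics/top0.png");b=cv2.imread("pics/scene0.png")
z=lambda i,x,y,w:cv2.resize(i[y:y+w,x:x+w],(400,400),interpolation=cv2.INTER_CUBIC)
cv2.imwrite("pics/z.png",np.hstack([z(a,270,130,50),z(b,365,250,50)]))
p=read_camera("top"); 
i=p["img"].astype(int); m=((i[...,0]>i[...,1]+8)&(i[...,0]>60)).astype(np.uint8)
# disc: sample border rays around approx hub
c=proj(p,[.573,-.01,.042]); hsv=cv2.cvtColor(p["img"],cv2.COLOR_RGB2HSV).astype(int)
g=((hsv[...,0]<30)).astype(np.uint8); n,l,st,ce=cv2.connectedComponentsWithStats(cv2.morphologyEx(g,cv2.MORPH_OPEN,np.ones((3,3),np.uint8)))
k=l[int(c[1])+8,int(c[0])-8]; print(st[k],ce[k])
cn=max(cv2.findContours((l==k).astype(np.uint8),0,1)[0],key=len)[:,0]
W=np.array([ray(p,q,.042)[:2] for q in cn])
from scipy.optimize import least_squares
r=least_squares(lambda v:np.hypot(*(W-v[:2]).T)-v[2],[.573,-.01,.165],loss="soft_l1",f_scale=.002); print("disc",r.x)
C=r.x[:2]
for nm,zz in (("spoke_a",.085),("dish_round",.05),("soap_round",.072),("brake_peg",.08),("lotion",.1),("tin",.05),("ribbon_spool",.04)):
    for d in nets.regions_of(p,nm)[:4]:
        w=ray(p,d["pixel"],zz)[:2]; v=w-C; print(nm,round(d["score"],2),np.round(d["pixel"]),w,"r",np.hypot(*v),"ang",np.degrees(np.arctan2(v[1],v[0])))
```

```text
[  232   170   146   146 16576] [304.5601472  242.37023407]
disc [ 0.57192879 -0.00462988  0.16386403]
spoke_a 0.76 [309. 242.] [ 0.57054456 -0.01646582] r 0.01191660606489639 ang -96.67049697824037
dish_round 0.6 [307. 242.] [ 0.57064672 -0.01000218] r 0.00552315847253298 ang -103.42222887595139
soap_round 0.9 [353. 242.] [ 0.5727942  -0.11365449] r 0.1090280434210598 ang -89.54520659693912
soap_round 0.67 [452. 216.] [ 0.63673167 -0.33201   ] r 0.3337321594429944 ang -78.80338895352915
brake_peg 0.71 [194. 248.] [0.55146421 0.23746876] r 0.2429620396989494 ang 94.83172002063989
lotion 0.62 [427. 272.] [ 0.51083322 -0.27340986] r 0.2756362527145468 ang -102.80613207088362
tin 0.87 [395. 200.] [ 0.67183884 -0.20688153] r 0.22558312652848864 ang -63.71114262934959
tin 0.62 [196. 248.] [0.55205502 0.24045011] r 0.24588446188045696 ang 94.63602495551122
ribbon_spool 0.69 [297. 151.] [0.78039729 0.01788152] r 0.20968042881380158 ang 6.163184548859067
ribbon_spool 0.67 [389. 302.] [ 0.44168816 -0.19879022] r 0.2337966193979236 ang -123.85327565974447
```

View pics/z.png

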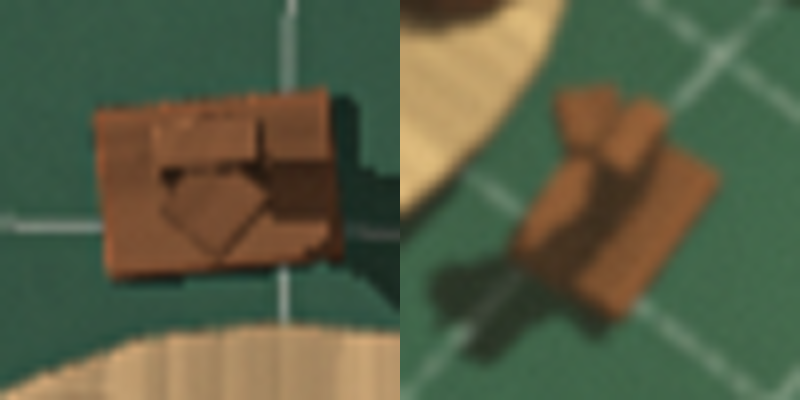

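Run:
```python
from h import *
C=np.array([.5719,-.0046])
p=read_camera("top");s=read_camera("scene")
def rep(n,w): v=w[:2]-C; print(n,w[:2].round(4),"r",np.hypot(*v).round(4),"ang",np.degrees(np.arctan2(v[1],v[0])).round(2))
rep("tipT",ray(p,(296.8,161.4),.062)); rep("tipS",ray(s,(384.2,261.2),.062))
f=lambda x,y:ray(p,(270+x/8-.5,130+y/8-.5),.006)[:2]
for A,B in (((342,258),(328,88)),((110,277),(95,110)),):
    d=f(*B)-f(*A); print("edge",np.degrees(np.arctan2(d[1],d[0])))
d=f(110,277)-f(340,260);print(np.degrees(np.arctan2(d[1],d[0]))-90)
# spoke orientation model: score darkness along candidate spoke lines at z=.085
def angfit(p,C,z=.085):
    g=cv2.cvtColor(p["img"],cv2.COLOR_RGB2HSV).astype(np.float32); g=cv2.GaussianBlur(g,(0,0),.7)
    hue=g[...,0];val=g[...,2];sat=g[...,1]
    best=[]
    for a in np.arange(0,120,.25):
        t=0
        for k in range(3):
            th=np.radians(a+120*k);e=np.array([np.cos(th),np.sin(th)]);q=np.array([-e[1],e[0]])
            for r in np.linspace(.04,.145,22):
                for o in (-.004,0,.004):
                    u=proj(p,[*(C+r*e+o*q),z]); x,y=u; 
                    c=cv2.getRectSubPix(sat,(1,1),(float(x),float(y)))[0,0]; t+=c
        best.append((t,a))
    return best
for nm,q in (("top",p),("scene",s)):
    b=sorted(angfit(q,C))[::-1]; print(nm,b[:4], "spread",b[-1][0])
```

```text
tipT [0.752  0.0169] r 0.1814 ang 6.81
tipS [0.7493 0.0189] r 0.179 ang 7.54
edge 6.158415794535957
edge 6.723768228467946
5.684435050533978
top [(np.float32(29215.986), np.float64(92.25)), (np.float32(29200.639), np.float64(92.0)), (np.float32(29169.855), np.float64(92.5)), (np.float32(29132.127), np.float64(91.75))] spread 17125.225
scene [(np.float32(29285.455), np.float64(91.5)), (np.float32(29277.54), np.float64(91.75)), (np.float32(29270.504), np.float64(91.25)), (np.float32(29248.078), np.float64(92.0))] spread 15468.693
```

{"fn": "carry_out", "kwargs": {"translation": [[-0.018, 0.039, 0], [-0.018, 0.039, 0], [-0.018, 0.039, 0], [-0.018, 0.039, 0], [-0.018, 0.039, 0], [-0.018, 0.039, 0], [-0.018, 0.039, 0]], "turn": [[0, 0, 0], [0, 0, 0], [0, 0, 0], [0, 0, 0], [0, 0, 0], [0, 0, 0], [0, 0, 0]], "gripper": [1, 1, 1, 1, 1, 1, 1], "squeeze": 5}}

```text
time: 2.2
tool_pos: [0.3713, 0.3098, 0.2269]
tool_rot: [3.141, -0.0, 1.299]
contact_force: [2.0, 0.1, 0.7]
opening: 0.0405
```

{"fn": "carry_out", "kwargs": {"translation": [[-0.018, 0.039, 0], [-0.018, 0.039, 0], [-0.018, 0.039, 0], [-0.018, 0.039, 0], [-0.018, 0.039, 0], [-0.018, 0.039, 0], [-0.018, 0.039, 0]], "turn": [[0, 0, 0], [0, 0, 0], [0, 0, 0], [0, 0, 0], [0, 0, 0], [0, 0, 0], [0, 0, 0]], "gripper": [1, 1, 1, 1, 1, 1, 1]}}

```text
time: 2.9
tool_pos: [0.6004, 0.115, 0.2267]
tool_rot: [3.142, -0.0, 1.299]
contact_force: [-0.3, 0.7, -0.1]
opening: 0.0009
```

{"fn": "carry_out", "kwargs": {"translation": [[0, 0, 0], [0, 0, 0], [0, 0, 0], [0, 0, 0], [0, 0, 0], [0, 0, 0], [0, 0, 0], [0, 0, 0], [0, 0, 0], [0, 0, 0]], "turn": [[0, 0, 0.143], [0, 0, 0.143], [0, 0, 0.143], [0, 0, 0.143], [0, 0, 0.143], [0, 0, 0.143], [0, 0, 0.143], [0, 0, 0.143], [0, 0, 0.143], [0, 0, 0.143]], "gripper": [1, 1, 1, 1, 1, 1, 1, 1, 1, 1]}}

```text
time: 3.9
tool_pos: [0.5992, 0.1164, 0.2266]
tool_rot: [-3.142, 0.0, -0.137]
contact_force: [0.5, -0.1, -0.1]
opening: 0.0007
```

{"fn": "carry_out", "kwargs": {"translation": [[0, 0, 0], [0, 0, 0], [0, 0, 0], [0, 0, 0], [0, 0, 0], [0, 0, 0], [0, 0, 0], [0, 0, 0], [0, 0, 0], [0, 0, 0]], "turn": [[0, 0, 0.143], [0, 0, 0.143], [0, 0, 0.143], [0, 0, 0.143], [0, 0, 0.143], [0, 0, 0.143], [0, 0, 0.143], [0, 0, 0.143], [0, 0, 0.143], [0, 0, 0.12]], "gripper": [1, 1, 1, 1, 1, 1, 1, 1, 1, 1]}}

```text
time: 4.9
tool_pos: [0.5992, 0.1165, 0.2266]
tool_rot: [3.141, 0.0, -1.544]
contact_force: [-0.9, 0.1, 0.4]
opening: 0.0005
```

{"fn": "carry_out", "kwargs": {"translation": [[0, 0, 0.03], [0, 0, 0.035], [0, 0, 0.035], [0, 0, 0.035], [0, 0, 0.02], [0, 0, 0.01], [0, 0, 0], [0, 0.004, 0], [0, 0.004, 0], [0, 0, 0]], "turn": [[0, 0, 0], [0, 0, 0], [0, 0, 0], [0, 0, 0], [0, 0, 0], [0, 0, 0], [0, 0, 0], [0, 0, 0], [0, 0, 0], [0, 0, 0]], "gripper": [1, 1, 1, 1, 1, 1, 1, 1, 1, 1]}}

```text
time: 5.9
tool_pos: [0.5912, 0.1163, 0.063]
tool_rot: [-3.14, 0.0, -1.538]
contact_force: [-0.3, -0.2, -0.4]
opening: 0.0005
```

{"fn": "carry_out", "kwargs": {"translation": [[-0.0004, 0.0036, 0], [-0.0004, 0.0036, 0], [-0.0004, 0.0036, 0], [-0.0004, 0.0036, 0], [-0.0004, 0.0036, 0], [-0.0004, 0.0036, 0], [-0.0004, 0.0036, 0], [-0.0004, 0.0036, 0], [-0.0004, 0.0036, 0], [-0.0004, 0.0036, 0]], "turn": [[0, 0, -0.03], [0, 0, -0.03], [0, 0, -0.03], [0, 0, -0.03], [0, 0, -0.03], [0, 0, -0.03], [0, 0, -0.03], [0, 0, -0.03], [0, 0, -0.03], [0, 0, -0.03]], "gripper": [1, 1, 1, 1, 1, 1, 1, 1, 1, 1]}}

```text
time: 6.9
tool_pos: [0.5548, 0.1142, 0.0616]
tool_rot: [3.142, 0.0, -1.235]
contact_force: [0.8, 0.7, 0.1]
opening: 0.0006
```

{"fn": "carry_out", "kwargs": {"translation": [[-0.0004, 0.0036, 0], [-0.0004, 0.0036, 0], [-0.0004, 0.0036, 0], [-0.0004, 0.0036, 0], [-0.0004, 0.0036, 0], [-0.0004, 0.0036, 0], [-0.0004, 0.0036, 0], [-0.0004, 0.0036, 0], [-0.0004, 0.0036, 0], [-0.0004, 0.0036, 0]], "turn": [[0, 0, -0.03], [0, 0, -0.03], [0, 0, -0.03], [0, 0, -0.03], [0, 0, -0.03], [0, 0, -0.03], [0, 0, -0.03], [0, 0, -0.03], [0, 0, -0.03], [0, 0, -0.03]], "gripper": [1, 1, 1, 1, 1, 1, 1, 1, 1, 1]}}

```text
time: 7.9
tool_pos: [0.521, 0.1015, 0.0616]
tool_rot: [3.141, 0.0, -0.935]
contact_force: [0.4, 1.8, 0.5]
opening: 0.0006
```

```bash
cat >> h.py <<'E'
C0=np.array([.5719,-.0046])
def spokes(p,C=C0,ks=(0,1,2),lo=0,hi=120,st=.5,z=.085):
    """angle (deg) of spoke pattern, spokes at a+120k, best saturation match, parabola refined; ks restricts spokes used"""
    sat=cv2.GaussianBlur(cv2.cvtColor(p["img"],cv2.COLOR_RGB2HSV)[...,1].astype(np.float32),(0,0),.7)
    A=np.arange(lo,hi,st); S=[]
    for a in A:
        P=[]
        for k in ks:
            th=np.radians(a+120*k);e=np.array([np.cos(th),np.sin(th)]);q=np.array([-e[1],e[0]])
            P+=[proj(p,[*(C+r*e+o*q),z]) for r in np.linspace(.04,.15,23) for o in (-.004,0,.004)]
        P=np.array(P,np.float32); S.append(cv2.remap(sat,P[:,0],P[:,1],1).mean())
    S=np.array(S); i=S.argmax(); w=np.abs(A-A[i])<2.6; c=np.polyfit(A[w]-A[i],S[w],2); return A[i]-c[1]/2/c[0], S.max()
E
python3 - <<'E'
from h import *
for c in ("top","scene"):
    p=read_camera(c); save(p,c+"1.png"); print(c,spokes(p),[spokes(p,ks=(k,)) for k in range(3)])
s=robot.observe();print(s["tool_pos"],s["tool_rot"],s["contact_force"])
E
```

```text
top (np.float64(46.50181900651814), np.float32(117.68052)) [(np.float64(3.8366531183455255), np.float32(146.83615)), (np.float64(49.18678142597439), np.float32(125.6521)), (np.float64(3.9892331330515796), np.float32(145.37366))]
scene (np.float64(4.631933420417418), np.float32(116.15808)) [(np.float64(3.0352788907686463), np.float32(148.8134)), (np.float64(114.8634990146409), np.float32(121.11118)), (np.float64(107.6176647223083), np.float32(141.86954))]
[0.52063914 0.10133943 0.06159427] [ 3.14072048e+00  5.33135202e-04 -9.36703185e-01] [-0.25701561 -0.39340645 -0.34665312]
```

{"fn": "carry_out", "kwargs": {"translation": [[-0.0004, 0.0036, 0], [-0.0004, 0.0036, 0], [-0.0004, 0.0036, 0], [-0.0004, 0.0036, 0], [-0.0004, 0.0036, 0], [-0.0004, 0.0036, 0], [-0.0004, 0.0036, 0], [-0.0004, 0.0036, 0], [-0.0004, 0.0036, 0], [-0.0004, 0.0036, 0]], "turn": [[0, 0, -0.03], [0, 0, -0.03], [0, 0, -0.03], [0, 0, -0.03], [0, 0, -0.03], [0, 0, -0.03], [0, 0, -0.03], [0, 0, -0.03], [0, 0, -0.03], [0, 0, -0.03]], "gripper": [1, 1, 1, 1, 1, 1, 1, 1, 1, 1]}}

```text
time: 9.0
tool_pos: [0.4927, 0.0795, 0.0617]
tool_rot: [-3.141, 0.0, -0.637]
contact_force: [0.4, 0.7, -0.7]
opening: 0.0003
```

{"fn": "carry_out", "kwargs": {"translation": [[-0.0004, 0.0036, 0], [-0.0004, 0.0036, 0], [-0.0004, 0.0036, 0], [-0.0004, 0.0036, 0], [-0.0004, 0.0036, 0], [-0.0004, 0.0036, 0], [-0.0004, 0.0036, 0], [-0.0004, 0.0036, 0], [-0.0004, 0.0036, 0], [-0.0004, 0.0036, 0]], "turn": [[0, 0, -0.03], [0, 0, -0.03], [0, 0, -0.03], [0, 0, -0.03], [0, 0, -0.03], [0, 0, -0.03], [0, 0, -0.03], [0, 0, -0.03], [0, 0, -0.03], [0, 0, -0.03]], "gripper": [1, 1, 1, 1, 1, 1, 1, 1, 1, 1]}}

```text
time: 10.0
tool_pos: [0.4718, 0.05, 0.0617]
tool_rot: [-3.141, 0.001, -0.337]
contact_force: [0.0, 0.9, 1.0]
opening: 0.0008
```

{"fn": "carry_out", "kwargs": {"translation": [[-0.0004, 0.0036, 0], [-0.0004, 0.0036, 0], [-0.0004, 0.0036, 0], [-0.0004, 0.0036, 0], [-0.0004, 0.0036, 0], [-0.0004, 0.0036, 0], [-0.0004, 0.0036, 0], [-0.0003, 0.0024, 0], [-0.0002, 0.0012, 0], [0, 0, 0]], "turn": [[0, 0, -0.03], [0, 0, -0.03], [0, 0, -0.03], [0, 0, -0.03], [0, 0, -0.03], [0, 0, -0.03], [0, 0, -0.03], [0, 0, -0.02], [0, 0, -0.01], [0, 0, 0]], "gripper": [1, 1, 1, 1, 1, 1, 1, 1, 1, 1]}}

```text
time: 11.0
tool_pos: [0.4623, 0.0226, 0.0617]
tool_rot: [3.142, -0.0, -0.098]
contact_force: [0.4, -0.7, 0.6]
opening: 0.0002
```

Run:
```python
from h import *
for c in ("top","scene"):
    p=read_camera(c); save(p,c+"2.png"); print(c,[tuple(np.round(spokes(p,ks=(k,),lo=25,hi=95),2)) for k in range(3)])
s=robot.observe();print(s["tool_pos"],s["tool_rot"],s["contact_force"])
```

```text
top [(np.float64(54.91), np.float64(145.75)), (np.float64(88.07), np.float64(112.78)), (np.float64(54.42), np.float64(146.64))]
scene [(np.float64(53.41), np.float64(147.97)), (np.float64(58.61), np.float64(132.91)), (np.float64(55.13), np.float64(153.7))]
[0.46243095 0.02270649 0.06175247] [-3.14159076e+00 -4.05023709e-04 -9.84097337e-02] [0.09572692 0.48602614 0.47234272]
```

{"fn": "carry_out", "kwargs": {"translation": [[-0.0004, 0.0036, 0], [-0.0004, 0.0036, 0], [-0.0004, 0.0036, 0], [-0.0004, 0.0024, 0], [-0.0002, 0.0012, 0], [0, 0, 0]], "turn": [[0, 0, -0.03], [0, 0, -0.03], [0, 0, -0.03], [0, 0, -0.02], [0, 0, -0.01], [0, 0, 0]], "gripper": [1, 1, 1, 1, 1, 1]}}

```text
time: 11.7
tool_pos: [0.4598, 0.0083, 0.0618]
tool_rot: [3.142, -0.0, 0.022]
contact_force: [0.1, 0.4, 0.1]
opening: 0.0006
```

```bash
cat > m.py <<'E'
from h import *
from scipy.optimize import minimize
tips=dict(top=(296.8,161.4),scene=(384.2,261.2))
def joint(p,C,a,ks):
    sat=cv2.GaussianBlur(cv2.cvtColor(p["img"],cv2.COLOR_RGB2HSV)[...,1].astype(np.float32),(0,0),1.)
    rs=np.linspace(.04,.145,22)
    def f(v):
        P=[]
        for k in ks:
            th=np.radians(v[2]+120*k);e=np.array([np.cos(th),np.sin(th)]);q=np.array([-e[1],e[0]])
            P+=[proj(p,[*(v[:2]/1e3+r*e+o*q),.085]) for r in rs for o in (-.006,-.003,0,.003,.006)]
        P=np.array(P,np.float32); return -cv2.remap(sat,P[:,0],P[:,1],1).mean()
    return minimize(f,[*(C*1e3),a],method="Nelder-Mead",options=dict(initial_simplex=np.array([[*(C*1e3),a]]*4)+np.array([[0,0,0],[4,0,0],[0,4,0],[0,0,2]]))).x
E
python3 - <<'E'
from m import *
P={c:read_camera(c) for c in tips}
for c,p in P.items():
    q=dict(p); save(p,c+"3.png")
    q["img"]=cv2.cvtColor(cv2.imread(f"pics/{c}0.png"),cv2.COLOR_BGR2RGB)
    v=joint(q,C0,92,(0,1,2)); C=v[:2]/1e3; t=ray(p,tips[c],.062)[:2]-C
    print(c,"fit0",v,"tip r",np.hypot(*t),"ang",np.degrees(np.arctan2(t[1],t[0])),"now a,c:",[tuple(np.round(spokes(p,C,ks=(k,),lo=40,hi=90),2)) for k in (0,2)])
s=robot.observe();print(s["tool_pos"],s["tool_rot"],s["contact_force"])
E
```

```text
top fit0 [571.15253689  -5.32709877  92.16408826] tip r 0.18223008064667456 ang 7.006375793067291 now a,c: [(np.float64(62.3), np.float64(145.83)), (np.float64(62.53), np.float64(147.03))]
scene fit0 [573.51715118  -7.8983798   91.66178398] tip r 0.1778550928059049 ang 8.662110776596636 now a,c: [(np.float64(62.73), np.float64(148.2)), (np.float64(62.31), np.float64(151.8))]
[0.45973663 0.00842009 0.0616933 ] [ 3.14157365e+00 -3.78616731e-05  2.15612414e-02] [-0.80727973  0.34221451 -0.82027809]
```

Run:
```python
from m import *
out=[]
for c,C in (("top",(.57115,-.00533)),("scene",(.5735,-.0079))):
    p=read_camera(c); u0=np.array(tips[c]).astype(int)-10; k=20
    im=cv2.resize(p["img"][u0[1]:u0[1]+20,u0[0]:u0[0]+20],None,fx=k,fy=k,interpolation=cv2.INTER_CUBIC)
    for a,col in ((5,(255,255,0)),(7,(0,255,0)),(9,(0,255,255))):
        t=np.radians(a); x=(proj(p,[C[0]+.18*np.cos(t),C[1]+.18*np.sin(t),.062])-u0+.5)*k
        cv2.circle(im,tuple(int(v) for v in x),4,col,1)
        print(c,a,x/k+u0-.5)
    out.append(im)
cv2.imwrite("pics/z2.png",cv2.cvtColor(np.hstack(out),cv2.COLOR_RGB2BGR))
```

```text
top 5 [299.68731193 162.15780167]
top 7 [296.90409562 162.37879589]
top 9 [294.12994634 162.69604019]
scene 5 [382.70477559 264.52553263]
scene 7 [383.90658025 262.92392286]
scene 9 [385.03867876 261.28769672]
```

View pics/z2.png

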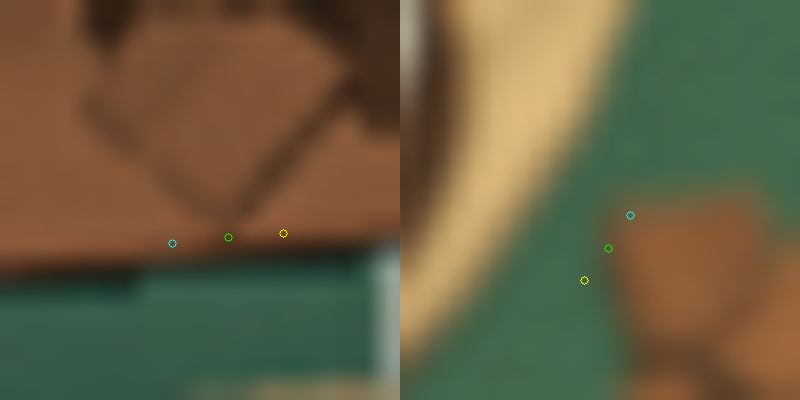

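{"fn": "carry_out", "kwargs": {"translation": [[-0.0003, 0.0024, 0], [-0.0003, 0.0024, 0], [-0.0003, 0.0024, 0], [-0.0002, 0.0012, 0], [-0.0001, 0.001, 0], [0, 0, 0], [0, 0, 0]], "turn": [[0, 0, -0.02], [0, 0, -0.02], [0, 0, -0.02], [0, 0, -0.01], [0, 0, -0.01], [0, 0, 0], [0, 0, 0]], "gripper": [1, 1, 1, 1, 1, 1, 1]}}

```text
time: 12.6
tool_pos: [0.459, -0.0011, 0.0617]
tool_rot: [3.142, -0.0, 0.102]
contact_force: [0.1, 0.2, 0.3]
opening: 0.0005
```

```bash
cat > n.py <<'E'
from m import *
import sys
for c,C in (("top",(.57115,-.00533)),("scene",(.5735,-.0079))):
    p=read_camera(c); save(p,c+sys.argv[1]+".png")
    print(c,[tuple(np.round(spokes(p,np.array(C),ks=(k,),lo=50,hi=85,st=.25),2)) for k in (0,1,2)])
    for n,z in (("soap_round",.072),("dish_round",.046)):
        for d in nets.tip_of(p,n)[:3]+nets.regions_of(p,n)[:3]:
            v=ray(p,d["pixel"],z if "region" in d else .046)[:2]-C; print(n,"r",np.hypot(*v).round(3),"ang",np.degrees(np.arctan2(v[1],v[0])).round(1))
s=robot.observe();print(s["time"],s["tool_pos"],s["tool_rot"],s["contact_force"])
E
python3 n.py 4
```

```text
top [(np.float64(67.19), np.float64(145.99)), (np.float64(88.92), np.float64(61.48)), (np.float64(67.45), np.float64(147.26))]
soap_round r 0.111 ang 7.6
soap_round r 0.339 ang -77.3
soap_round r 0.117 ang 129.2
soap_round r 0.33 ang -78.9
soap_round r 0.117 ang 7.3
dish_round r 0.113 ang 9.1
dish_round r 0.037 ang -36.8
dish_round r 0.463 ang -85.4
scene [(np.float64(67.59), np.float64(149.09)), (np.float64(68.39), np.float64(136.14)), (np.float64(66.93), np.float64(149.64))]
soap_round r 0.352 ang -76.1
soap_round r 0.115 ang 10.2
soap_round r 0.233 ang -120.1
soap_round r 0.362 ang -76.0
soap_round r 0.116 ang 6.2
soap_round r 0.364 ang 64.0
dish_round r 0.104 ang 8.8
dish_round r 0.002 ang -99.5
13.1 [ 0.45898235 -0.00097297  0.0616989 ] [-3.14149143e+00 -2.39737465e-05  1.01993566e-01] [ 0.10839147 -0.65461267  0.12132879]
```

{"fn": "carry_out", "kwargs": {"translation": [[0, -0.004, 0], [0, -0.006, 0], [0, -0.005, 0], [0, 0, -0.04], [0, 0, -0.04], [0, 0, -0.04], [0, 0, 0]], "turn": [[0, 0, 0], [0, 0, 0], [0, 0, 0], [0, 0, 0], [0, 0, 0], [0, 0, 0], [0, 0, 0]], "gripper": [1, 1, 1, 1, 1, 1, 1]}}

```text
time: 13.8
tool_pos: [0.4603, 0.0141, 0.1866]
tool_rot: [3.139, -0.01, 0.103]
contact_force: [1.3, -0.3, 0.0]
opening: 0.0002
```

{"fn": "carry_out", "kwargs": {"translation": [[0, 0, 0], [0, 0, 0], [0, 0, 0], [0, 0, 0], [0, 0, 0], [0, 0, 0], [0, 0, 0], [0, 0, 0], [0, 0, 0]], "turn": [[0, 0, 0.135], [0, 0, 0.135], [0, 0, 0.135], [0, 0, 0.135], [0, 0, 0.135], [0, 0, 0.135], [0, 0, 0.135], [0, 0, 0.135], [0, 0, 0]], "gripper": [1, 1, 1, 1, 1, 1, 1, 1, 1]}}

```text
time: 14.7
tool_pos: [0.457, 0.0143, 0.181]
tool_rot: [3.141, 0.001, -0.979]
contact_force: [-0.4, 0.4, -0.7]
opening: 0.0007
```

```bash
python3 n.py 5
python3 - <<'E'
from h import *
for c in ("top","scene"):
    p=read_camera(c)
    for n in ("brake_pivot","brake_peg"): 
        for d in nets.tip_of(p,n)[:2]: print(c,n,d["score"],ray(p,d["pixel"],Z[n])[:2])
E
```

```text
top [(np.float64(67.19), np.float64(146.13)), (np.float64(67.23), np.float64(71.06)), (np.float64(67.43), np.float64(147.39))]
soap_round r 0.337 ang -78.3
soap_round r 0.109 ang 9.0
soap_round r 0.329 ang -78.6
soap_round r 0.113 ang 10.8
soap_round r 0.233 ang 93.5
dish_round r 0.116 ang 9.0
dish_round r 0.033 ang -10.6
scene [(np.float64(67.61), np.float64(148.42)), (np.float64(66.9), np.float64(148.37)), (np.float64(66.94), np.float64(149.04))]
soap_round r 0.355 ang -76.4
soap_round r 0.111 ang 12.0
soap_round r 0.12 ang 4.1
soap_round r 0.362 ang -75.3
soap_round r 0.029 ang -82.1
dish_round r 0.102 ang 3.2
dish_round r 0.135 ang 83.3
dish_round r 0.008 ang -126.9
dish_round r 0.239 ang 91.1
15.2 [0.45744892 0.01390773 0.1817097 ] [-3.14150642e+00  2.08351974e-05 -9.77504071e-01] [-0.03919626 -0.07390456  0.09080529]
top brake_pivot 0.67 [0.57861992 0.21993102]
top brake_pivot 0.45 [0.6178668  0.10835229]
top brake_peg 0.59 [0.52272706 0.29508922]
scene brake_pivot 0.61 [0.57329058 0.21558574]
scene brake_peg 0.84 [0.52423418 0.28799805]
```

Run:
```python
from h import *
p=read_camera("top");k=5;u0=np.array([225,140])
im=cv2.resize(p["img"][140:260,225:380],None,fx=k,fy=k,interpolation=cv2.INTER_CUBIC)
C=np.array([.57115,-.00533])
f=lambda r,a,z:tuple(int(v) for v in (proj(p,[C[0]+r*np.cos(np.radians(a)),C[1]+r*np.sin(np.radians(a)),z])-u0+.5)*k)
cv2.circle(im,f(0,0,.096),4,(255,0,0),1); cv2.circle(im,f(.18,7.1,.062),3,(0,255,0),1)
cv2.polylines(im,[np.array([(lambda e:(np.array(proj(p,[C[0]+.115*np.cos(np.radians(7.1))+.043*np.cos(e),C[1]+.115*np.sin(np.radians(7.1))+.043*np.sin(e),.052])-u0+.5)*k).astype(int))(e) for e in np.linspace(0,6.28,60)])],True,(0,255,255),1)
cv2.imwrite("pics/c5.png",cv2.cvtColor(im,cv2.COLOR_RGB2BGR))
```

```text
(no output)
```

View pics/c5.png

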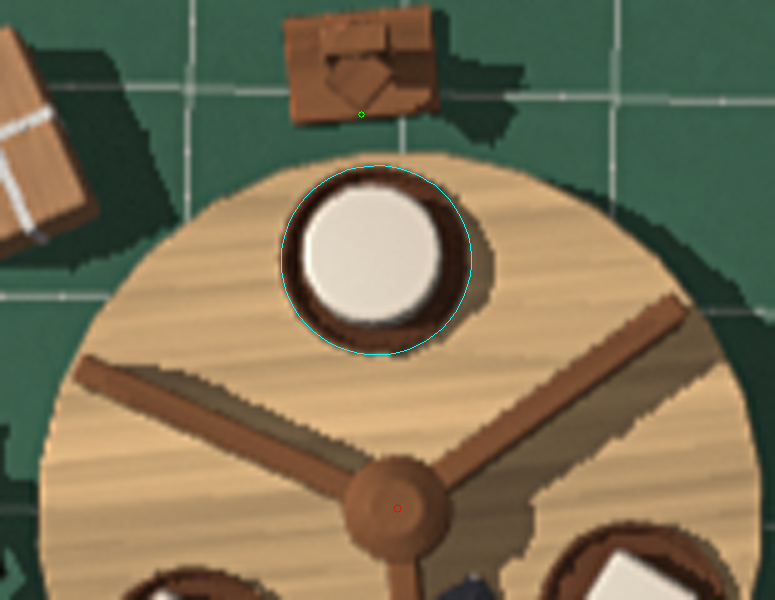

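{"fn": "carry_out", "kwargs": {"translation": [[-0.028, -0.0365, 0], [-0.028, -0.0365, 0], [-0.028, -0.0365, 0], [-0.028, -0.0365, 0], [-0.028, -0.0365, 0], [-0.028, -0.0365, 0], [-0.027, -0.0355, 0], [0, 0, 0], [0, 0, 0.03], [0, 0, 0.03]], "turn": [[0, 0, 0], [0, 0, 0], [0, 0, 0], [0, 0, 0], [0, 0, 0], [0, 0, 0], [0, 0, 0], [0, 0, 0], [0, 0, 0], [0, 0, 0]], "gripper": [1, 1, 1, 1, 1, 1, 1, 1, 1, 1]}}

```text
time: 16.55
tool_pos: [0.5599, 0.318, 0.1216]
tool_rot: [-3.14, -0.001, -0.977]
contact_force: [-0.3, -0.2, -0.2]
opening: 0.0004
```

Run:
```python
from h import *
s=robot.observe();print(s["time"],s["tool_pos"],s["tool_rot"],s["contact_force"])
o=[]
for c,x,y in (("top",140,190),("scene",340,110)):
    p=read_camera(c); o.append(cv2.resize(p["img"][y:y+100,x:x+100],(400,400),interpolation=cv2.INTER_CUBIC))
    for q in ((.58,.218,.048),(.526,.295,.082),(*s["tool_pos"][:2],.06)):
        u=proj(p,q); cv2.circle(o[-1],(int((u[0]-x+.5)*4),int((u[1]-y+.5)*4)),3,(255,0,0),1)
cv2.imwrite("pics/b.png",cv2.cvtColor(np.hstack(o),cv2.COLOR_RGB2BGR))
```

```text
16.55 [0.55990725 0.31803458 0.12155605] [-3.13973893e+00 -5.89852406e-04 -9.77266849e-01] [-0.31069389 -0.21596608 -0.23150179]
```

View pics/b.png

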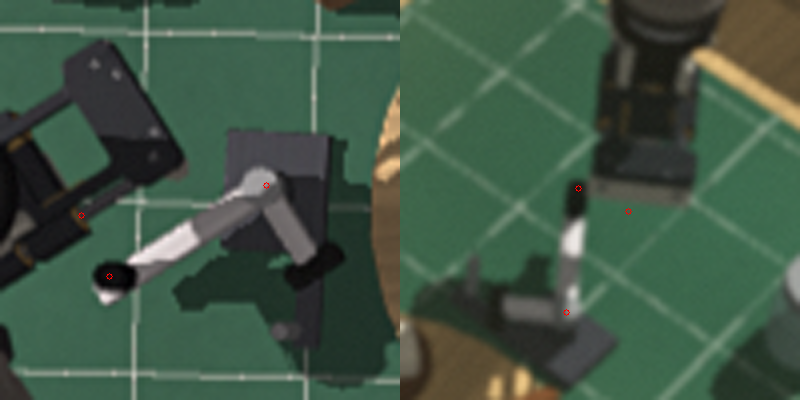

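{"fn": "carry_out", "kwargs": {"translation": [[0, 0, 0.03], [0, 0, 0.02], [0, 0, 0.012], [0, 0, 0], [0, 0.005, 0], [0, 0.005, 0], [0, 0.004, 0], [0, 0.003, 0], [0, 0.002, 0], [0, 0, 0]], "turn": [[0, 0, 0], [0, 0, 0], [0, 0, 0], [0, 0, 0], [0, 0, 0], [0, 0, 0], [0, 0, 0], [0, 0, 0], [0, 0, 0], [0, 0, 0]], "gripper": [1, 1, 1, 1, 1, 1, 1, 1, 1, 1]}}

```text
time: 17.65
tool_pos: [0.5437, 0.3071, 0.06]
tool_rot: [-3.141, 0.0, -0.978]
contact_force: [-0.4, -0.1, 0.6]
opening: 0.0002
```

{"fn": "carry_out", "kwargs": {"translation": [[-0.0005, 0.0028, 0], [-0.0005, 0.0028, 0], [-0.0005, 0.0028, 0], [-0.0005, 0.0028, 0], [-0.0005, 0.0028, 0], [-0.0005, 0.0028, 0], [-0.0005, 0.0028, 0], [-0.0005, 0.0028, 0], [-0.0005, 0.0028, 0], [-0.0005, 0.0028, 0]], "turn": [[0, 0, -0.03], [0, 0, -0.03], [0, 0, -0.03], [0, 0, -0.03], [0, 0, -0.03], [0, 0, -0.03], [0, 0, -0.03], [0, 0, -0.03], [0, 0, -0.03], [0, 0, -0.03]], "gripper": [1, 1, 1, 1, 1, 1, 1, 1, 1, 1]}}

```text
time: 18.65
tool_pos: [0.5197, 0.2928, 0.0598]
tool_rot: [-3.141, 0.0, -0.677]
contact_force: [-0.6, 1.8, 0.7]
opening: 0.0004
```

{"fn": "carry_out", "kwargs": {"translation": [[-0.0005, 0.0028, 0], [-0.0005, 0.0028, 0], [-0.0005, 0.0028, 0], [-0.0005, 0.0028, 0], [-0.0005, 0.0028, 0], [-0.0005, 0.0028, 0], [-0.0005, 0.0028, 0], [-0.0005, 0.0028, 0], [-0.0005, 0.0028, 0], [-0.0005, 0.0028, 0]], "turn": [[0, 0, -0.03], [0, 0, -0.03], [0, 0, -0.03], [0, 0, -0.03], [0, 0, -0.03], [0, 0, -0.03], [0, 0, -0.03], [0, 0, -0.03], [0, 0, -0.03], [0, 0, -0.03]], "gripper": [1, 1, 1, 1, 1, 1, 1, 1, 1, 1]}}

```text
time: 19.65
tool_pos: [0.501, 0.2714, 0.0598]
tool_rot: [-3.141, 0.0, -0.377]
contact_force: [-1.2, 1.6, 0.5]
opening: 0.0005
```

```bash
cat > b.py <<'E'
from h import *
s=robot.observe();print(s["time"],s["tool_pos"],s["tool_rot"],s["contact_force"])
a=np.pi+s["tool_rot"][2];v=s["tool_pos"][:2]-np.array([.58,.218]);er=np.array([np.cos(a),np.sin(a)]);et=np.array([-er[1],er[0]]);print("er",v@er,"et",v@et)
for c in ("top","scene"):
    p=read_camera(c)
    for d in nets.tip_of(p,"brake_peg")[:2]:
        w=ray(p,d["pixel"],.082)[:2];r=w-[.58,.218];print(c,d["score"],w,np.hypot(*r),np.degrees(np.arctan2(r[1],r[0]))%360)
E
python3 b.py
```

```text
19.65 [0.50102901 0.27141178 0.05981586] [-3.14087150e+00  2.55843217e-05 -3.76767094e-01] [-1.15565655  1.60041927  0.5258175 ]
er 0.0930829406734448 et -0.020610714109500314
top 0.61 [0.49183946 0.25811967] 0.09686004569515556 155.53089522170046
scene 0.64 [0.49658168 0.25784782] 0.09244709437600564 154.46681354370705
scene 0.19 [ 0.63466219 -0.48802885] 0.70814171779853 274.42712466703443
```

{"fn": "carry_out", "kwargs": {"translation": [[-0.0004, 0.0019, 0], [-0.0004, 0.0019, 0], [-0.0004, 0.0019, 0], [-0.0004, 0.0019, 0], [-0.0004, 0.0019, 0], [-0.0004, 0.0019, 0], [-0.0004, 0.0019, 0], [-0.0004, 0.0019, 0], [-0.0004, 0.0019, 0], [-0.0004, 0.0019, 0]], "turn": [[0, 0, -0.02], [0, 0, -0.02], [0, 0, -0.02], [0, 0, -0.02], [0, 0, -0.02], [0, 0, -0.02], [0, 0, -0.02], [0, 0, -0.02], [0, 0, -0.02], [0, 0, -0.02]], "gripper": [1, 1, 1, 1, 1, 1, 1, 1, 1, 1]}}

```text
time: 20.85
tool_pos: [0.4918, 0.2539, 0.0597]
tool_rot: [-3.141, -0.0, -0.176]
contact_force: [0.3, 0.8, -0.4]
opening: 0.0006
```

{"fn": "carry_out", "kwargs": {"translation": [[-0.0004, 0.0019, 0], [-0.0004, 0.0019, 0], [-0.0004, 0.0019, 0], [-0.0004, 0.0019, 0], [-0.0004, 0.0019, 0]], "turn": [[0, 0, -0.02], [0, 0, -0.02], [0, 0, -0.02], [0, 0, -0.02], [0, 0, -0.02]], "gripper": [1, 1, 1, 1, 1]}}

```text
time: 21.35
tool_pos: [0.4884, 0.2447, 0.0597]
tool_rot: [-3.142, 0.0, -0.076]
contact_force: [1.0, 0.9, -0.1]
opening: 0.0005
```

```bash
python3 b.py
```

```text
21.35 [0.48844755 0.2447266  0.05971583] [-3.14152722e+00  1.57393426e-05 -7.63223713e-02] [ 0.95265897  0.89468477 -0.07579399]
er 0.09332378774656165 et -0.019668075113938192
top 0.87 [0.48554825 0.22014257] 0.09447605296020675 178.700507606316
scene 0.88 [0.49080739 0.22324524] 0.08934670742943689 176.6344248010296
scene 0.29 [ 0.63901719 -0.48728712] 0.7077520368936079 274.7832666761226
```

{"fn": "carry_out", "kwargs": {"translation": [[-0.0003, 0.0014, 0], [-0.0003, 0.0014, 0], [-0.0003, 0.0014, 0]], "turn": [[0, 0, -0.015], [0, 0, -0.015], [0, 0, -0.015]], "gripper": [1, 1, 1]}}

```text
time: 21.85
tool_pos: [0.4875, 0.2414, 0.0598]
tool_rot: [-3.14, -0.001, -0.032]
contact_force: [0.2, 8.5, -2.1]
opening: 0.0001
```

{"fn": "carry_out", "kwargs": {"translation": [[-0.0003, 0.0014, 0], [-0.0003, 0.0014, 0], [-0.0003, 0.0014, 0]], "turn": [[0, 0, -0.015], [0, 0, -0.015], [0, 0, -0.015]], "gripper": [1, 1, 1]}}

```text
time: 22.15
tool_pos: [0.487, 0.2408, 0.06]
tool_rot: [-3.134, -0.003, 0.012]
contact_force: [1.3, 26.0, -5.3]
opening: 0.0008
```

{"fn": "carry_out", "kwargs": {"translation": [[0, -0.004, 0], [0, -0.006, 0], [0, -0.01, 0], [0, 0, -0.03], [0, 0, -0.04], [0, 0, -0.04], [0, -0.04, 0], [0, -0.04, 0], [0, -0.02, 0], [0, 0, 0]], "turn": [[0, 0, 0], [0, 0, 0], [0, 0, 0], [0, 0, 0], [0, 0, 0], [0, 0, 0], [0, 0, 0], [0, 0, 0], [0, 0, 0], [0, 0, 0]], "gripper": [1, 1, 1, 1, 1, 1, 1, 1, 1, 1]}}

```text
time: 23.15
tool_pos: [0.4843, 0.3591, 0.1695]
tool_rot: [-3.141, -0.0, 0.015]
contact_force: [0.1, -0.1, -0.2]
opening: 0.0006
```

```bash
python3 n.py 6 | grep -v dish; python3 b.py
python3 - <<'E'
import cv2
a=cv2.imread("pics/top6.png");cv2.imwrite("pics/top6c.png",cv2.resize(a[130:340,120:435],(800,533),interpolation=cv2.INTER_CUBIC))
E
```

```text
top [(np.float64(67.19), np.float64(146.16)), (np.float64(67.39), np.float64(147.17)), (np.float64(67.45), np.float64(147.19))]
soap_round r 0.336 ang -79.0
soap_round r 0.118 ang 8.1
soap_round r 0.111 ang 10.3
soap_round r 0.332 ang -78.3
soap_round r 0.217 ang -64.6
scene [(np.float64(67.58), np.float64(149.49)), (np.float64(68.2), np.float64(136.14)), (np.float64(66.94), np.float64(149.82))]
soap_round r 0.119 ang 8.9
soap_round r 0.356 ang -75.9
soap_round r 0.116 ang 8.8
soap_round r 0.361 ang -75.8
23.65 [0.48517146 0.35600901 0.1698783 ] [-3.14153019e+00 -1.61339302e-04  1.11383682e-02] [-0.35448649 -0.24582526  0.76502636]
23.65 [0.48517146 0.35600901 0.1698783 ] [-3.14153019e+00 -1.61339302e-04  1.11383682e-02] [-0.35448649 -0.24582526  0.76502636]
er 0.09328549009452215 et -0.13905666495363744
top 0.88 [0.48408206 0.21745715] 0.09591947805205518 180.32426249299334
top 0.53 [ 0.64705534 -0.10292757] 0.32785809028098484 281.80172455802636
scene 0.7 [0.57898353 0.20284182] 0.015192217816961251 266.16364704637795
scene 0.59 [0.4872127  0.22564615] 0.09310180934555498 175.2891773962083
```

View pics/top6c.png

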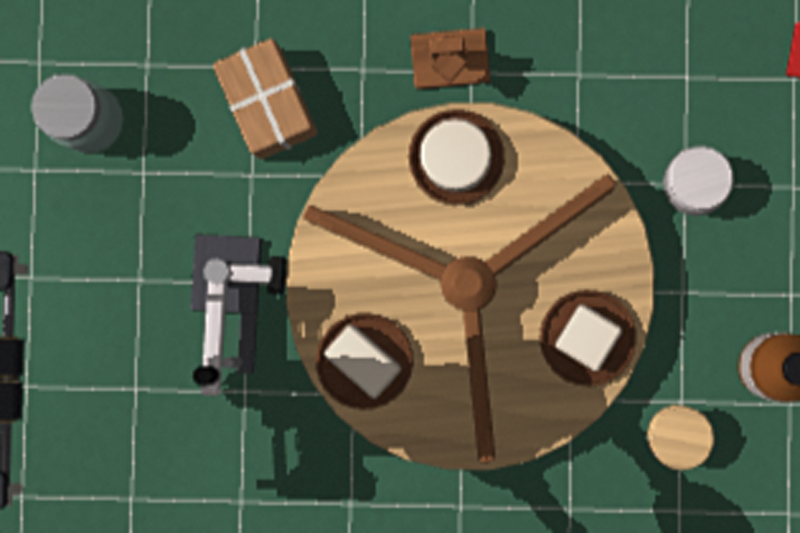

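The lever lies against its stop pin with the brake shoe at the disc's edge. The carousel hasn't moved since I aligned it (67.3°, so the dish is at about 7.3°), and the soaps are all in their dishes.

```bash
python3 -c "
from cell import robot
print(robot.hand_in())"
```

```text
the job is handed in; nothing more can be done
None
```

The carousel is turned so the round soap's dish stands at the marker, the brake lever is pushed home, and the job is handed in at about 24 s of robot time. I pushed spoke b with the closed fingertips, let the carousel come to rest and backed off. Then I pushed the peg until the lever met its stop, and withdrew.

**Dish:** in the top camera it stands at about 7.3°, against about 7.0° for the marker's point. The scene camera put the marker's point nearer 8–9°, but it was the less accurate view and I went with the top one. The carousel did not move while I pushed the brake.

**Brake:** the last picture shows the lever against its stop pin. Pushing force rose from about 1 N to 8.5 N at the stop. My last small step pressed up to 26 N on the fingertip before I backed off, which is firmer than I meant.

**Peg angle:** the two cameras disagree by about 5° (180° in the top one, 175° in the scene one), so I relied on the force and the picture for "home".

**Everything else:** all three soaps are in their dishes, with the round soap slightly off-centre in its own. The bystanders in that last crop look unmoved. The robot was touching nothing at hand-in.

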